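# Close the heel press on a shoe

### The job

A shoe sits sole-up in the bench heel press, whose arm is held up by a ratchet. Press down the pawl's thumb plate until the pawl is tipped well clear of the teeth, then push the arm down by its wooden crossbar until it is fully down, with its pad on the heel, and leave it there with the pawl still tipped free. Only press and push: do not lift the arm, and leave the things lying around the press where they are.

Things in the scene. Friction and masses are not known exactly. Their poses are not given: they have to be found in the camera images.
- press: bench heel press, fixed; origin on the table right below the arm's hinge. x axis: level, from hinge towards shoe and crossbar (pawl on the -x side); y along the hinge; z up. Base plate x -170 to 200, y +-60, 18 mm thick. Uprights (y within 21 mm) 164 mm high at x +-18 and 147 mm at x -86 to -64. Heel top at x 130, 105 mm high; the shoe, sole up, runs 200 mm from it to -y, no higher
- press_arm (a joint): angle of the arm above level, rad: 0 = fully down (end stop, pad on heel), 0.5 to 0.85 at the start. Stiff hinge: once freed it stays at any height it is left at and takes about 4 to 10 N of push at the crossbar. A toothed wheel, 43 mm radius, is fixed to it. With the pawl in the teeth the arm can go down at most 0.35 rad, then holds against a push of 40 N, with up to 0.1 rad of give
- hub (a point): centre of the arm's hinge, 150 mm above the table; hinge axis along the press's y axis. The arm is a steel bar 14 mm wide and 22 mm deep that runs from it to the crossbar
- crossbar (a point): centre of the round wooden crossbar at the arm's free end: 22 mm diameter, 110 mm long, parallel to the hinge axis and 185 mm from it. Push here from above. It moves on an arc about the hub, and with the arm fully down it is 150 mm above the table (its top at 161 mm)
- pawl (a joint): angle by which the pawl is tipped back, rad: 0 = in the teeth (up to 0.15 where it rides on a tooth's slope), clear of all teeth above 0.25, end stop at 0.6. No spring: its stiff pivot leaves it where it is put. Pressing the thumb plate down increases it; 3 to 5 N is enough, more if the arm has been forced down onto it
- thumb_plate (a point): centre of the upper face of the steel thumb plate on the pawl's tail, 34 mm (along press x) x 36 mm, 6 mm thick. The pawl pivots at press x -75 mm, 140 mm high; the plate is 57 mm farther out, 161 mm high at pawl 0 and sloping 17 degrees down towards the hub; it goes down about 34 mm to its stop, then sloping as much the other way
- polish_tin: flat round tin, 76 mm diameter, 26 mm high, loose, origin under its centre. Not to be disturbed
- shoe_brush: wooden shoe brush, 150 x 50 x 40 mm, loose, origin under its centre. Not to be disturbed
- hammer: hammer, 220 mm long, lying on the table, loose. Not to be disturbed

How it is judged:
On the way, in this order (a step that is already met when the one before it is completed fails the run):
1. the pawl is tipped clear of the teeth (more than 0.25 rad) while the arm is still up (above 0.35 rad) (value of joint pawl above 0.25 rad and value of joint press_arm above 0.35 rad), for 0.2 s.
2. the arm is pushed fully down (below 0.04 rad) (value of joint press_arm below 0.04 rad), for 0.2 s.
At the end, for the whole second after the job is handed in: the arm is fully down (within 0.04 rad of its stop) and at rest, and the pawl is still tipped free (more than 0.2 rad) (value of joint press_arm below 0.04 rad and value of joint pawl above 0.2 rad and velocity of joint press_arm between -0.05 and 0.05 rad/s); the robot touches nothing.
It fails at once if the arm is lifted above 0.92 rad (value of joint press_arm above 0.92 rad).
It fails at once if the polish tin is moved more than 30 mm (distance of polish_tin from where it was at the start of the episode above 0.03 m).
It fails at once if the shoe brush is moved more than 30 mm (distance of shoe_brush from where it was at the start of the episode above 0.03 m).
It fails at once if the hammer is moved more than 30 mm (distance of hammer from where it was at the start of the episode above 0.03 m).
It also fails if it takes over 48 s, if anything falls off the work surface, if the arm or the gripper's body presses on something with over 40 N, if the wrist force passes 120 N, or if a joint passes its speed limit or range.

### The arm

A 6-joint arm with a two-finger parallel gripper is mounted at the origin on the work surface. World frame = base frame: x ahead of the robot, y to its left, z up, the work surface at z = 0. Lengths are in m, angles in rad, forces in N, time in s.
With the tool pointing down it reaches from about 0.425 to 0.95 m from the base axis. Payload 3.5 kg.
Tool frame: the origin (TCP) lies on the centre line of the jaws, within the pads' length; the fingertips stand 14 mm ahead of it and the grasp point (between the pads) lies 5 mm behind it (ctrl.finger_overhang is the distance from the TCP to the fingertips, in m); z points along the fingers, y is the line along which they close (so a half turn about z gives the same grasp; the last joint's range is limited). The gripper opens to 85 mm and grips with 20 to 120 N. Pads are 22 mm wide; open, the fingers measure 114 mm over their backs; the gripper's body (76 mm by 85 mm) begins 54 mm behind the grasp point. The pads swing forward as they close: fully open they stand 13 mm farther back than shut.
Start: joints at [1.177, 0.286, 1.577, -0, 1.279, -0.15], TCP at [0.163, 0.655, 0.217] pointing down, gripper open.
Joint ranges: [-2.77, 2.77], [-0.9, 2.22], [0.21, 2.48], [-1.53, 4.67], [0.24, 2.81], [-2.84, 2.84]. Speed limits (rad/s): [2.79, 2.79, 3.14, 3.14, 3.14, 3.14].

### API

Orientations are given as a unit quaternion [x, y, z, w].
In Python, from plant import ctrl gives the robot as it stands.
- The arm moves only by the tool send_rows, never from a script. Its argument "moves" is text: rows parted by semicolons, each of 7 numbers parted by spaces: the turn, a rotation vector about the tool's x, y, z in units of 360 degrees (1.0 is 360 degrees), then the shift along the tool's x, y, z in units of 20 cm (1.0 is 20 cm), then the gripper's target within -1 to 1 (fully open at 1, half-way at 0, shut at -1). A call has 1 to 12 rows; each row is the pose to reach, as a shift and turn from the pose commanded when the call began, along the tool's axes at that moment, turning the shorter way round; what a row does not reach only later rows make up. A row lasts 1/8 s, in which the tool goes at most 62.5 mm and 10.7 degrees, less where a joint would pass 70% of its speed; a pose out of reach is approached as far as the arm can. A call with a number of a shift or a turn outside -1 to 1 is refused whole. A call with a gripper value outside its range is refused whole. The fingers move at their own pace and stop on an object; "newtons" is the grip in N (left out, the last holds). Time passes only in rows, so rows that repeat a pose let the fingers close. It gives the time, the measured TCP pose, the force, the opening and the grip force at its end, in the units of the state.
- ctrl.get_state(): the state, without advancing time (a new reading comes with each control period).
- ctrl.read_camera(name): name is "scene" or "top" or "wrist"; returns a dict with "image" (420x560x3 uint8, red, green, blue), "fovy" (degrees; the focal length in pixels is half the picture's height over the tangent of half this angle, whatever the lens; pixels are square), "cx", "cy" (the principal point, pixels), "extrinsics" (4x4, takes a point from camera to world coordinates). Camera axes: x right, y up, looking along -z (the intrinsics and any distortion apply to the point x, -y, -z); pixel columns grow to the right and rows downward; lengths in m; the calibration is good to about 2 mm. A picture is of the moment at which its call begins. There is no depth.
- ctrl.sign_off(): hands the job in; it is judged then, once.
The state is a dict: "time": time; "qpos": joint angles; "dq": joint speeds; "joint_efforts": joint torques, N m; "eef_pos": TCP position; "tcp_rot": TCP orientation; "contact_force": force on the tool from outside, world axes, zero at the start; "wrist_torque": the same for the moment, N m; "opening": opening from 0.0 (shut) to 1.0 (fully open); "finger_force": force on a finger pad.
Only numpy, scipy, OpenCV 4.12 (cv2) and the standard library are available. Lean on these libraries where they do the work, as an engineer would, in place of code of your own. Each camera call takes 0.05 s, during which the arm holds its last target. There are 200 camera calls.

## Working session

There is one attempt and no reset: what is moved stays moved. The work goes in short steps, Python scripts to look and compute and a tool call to move; the robot and the scene stay as the last step left them, time stands still between calls to the robot, and variables do not carry over. Pictures are saved under pics/ and viewed, at most 10 in all, crops included, and the job is handed in when it is done.

Besides the shell and the picture viewer there is one more tool, called after ">>>" by a JSON object that holds its "api" and its "payload". send_rows: Moves the arm, as the interface text tells. Its arguments: {"type":"object","properties":{"moves":{"type":"string"},"newtons":{"type":"number"}},"required":["moves"]}

```bash
mkdir -p pics; ls
cat > h.py <<'E'
import numpy as np, cv2
from plant import ctrl
def cam(n,f=None):
    c=ctrl.read_camera(n)
    if f: cv2.imwrite(f,c["image"][:,:,::-1])
    return c
def K(c):
    f=c["image"].shape[0]/2/np.tan(np.radians(c["fovy"])/2); return f,c["cx"],c["cy"]
def ray(c,u,v):
    f,cx,cy=K(c); E=np.array(c["extrinsics"])
    return E[:3,3],E[:3,:3]@np.array([(u-cx)/f,-(v-cy)/f,-1])
def onz(c,u,v,z):
    o,d=ray(c,u,v); return o+d*(z-o[2])/d[2]
def proj(c,p):
    f,cx,cy=K(c); E=np.array(c["extrinsics"]); q=E[:3,:3].T@(np.array(p)-E[:3,3])
    return cx+f*q[0]/-q[2], cy-f*q[1]/-q[2]
def tri(c1,a,c2,b):
    o1,d1=ray(c1,*a);o2,d2=ray(c2,*b)
    s=np.linalg.lstsq(np.c_[d1,-d2],o2-o1,rcond=None)[0]
    p,q=o1+d1*s[0],o2+d2*s[1]; return (p+q)/2,np.linalg.norm(p-q)
E
python3 - <<'E'
from h import *
for n in("scene","top"):
    c=cam(n,f"pics/{n}0.png"); print(n,c["fovy"],c["cx"],c["cy"],np.round(c["extrinsics"],3).tolist(),[k for k in c])
s=ctrl.get_state();print(s["eef_pos"],s["tcp_rot"],s["time"],ctrl.finger_overhang)
E
```

```text
pics
scene 49.06802486165055 279.07276569739764 207.99838170585275 [[0.832, -0.437, 0.341, 0.89], [0.554, 0.658, -0.51, -0.449], [-0.001, 0.613, 0.79, 0.83], [0.0, 0.0, 0.0, 1.0]] ['image', 'fovy', 'cx', 'cy', 'extrinsics']
top 48.153374334596464 278.39208619022816 208.4230103126598 [[0.001, 0.993, -0.115, 0.495], [-1.0, 0.0, -0.009, 0.001], [-0.009, 0.115, 0.993, 1.02], [0.0, 0.0, 0.0, 1.0]] ['image', 'fovy', 'cx', 'cy', 'extrinsics']
[0.16266365 0.65445845 0.21547791] [ 1.21594025e-01  9.92579333e-01 -1.03917485e-03 -2.84249959e-04] 0.1 0.014
```

View pics/scene0.png

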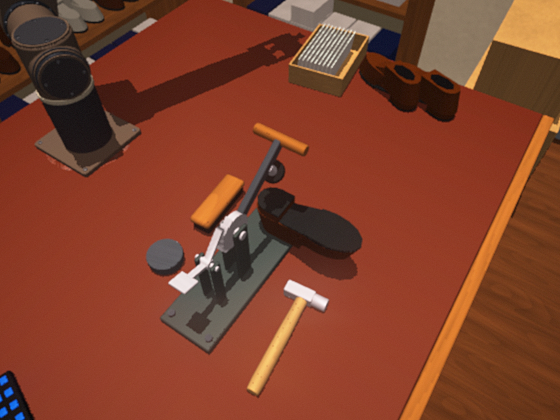

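View pics/top0.png

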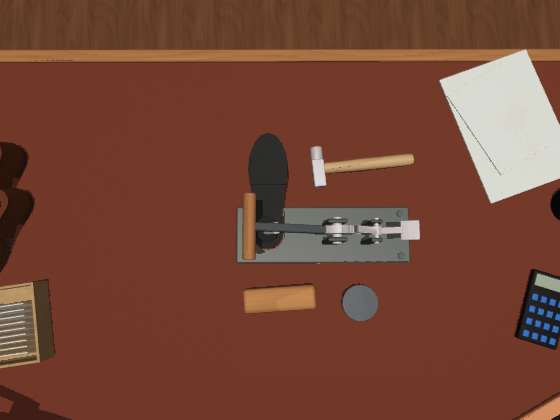

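The scene view shows the thumb plate at about (185,282) and the crossbar at about (280,138). In the top view they are at (409,230) and (250,226), with the brush at (279,299), the tin at (360,303) and the hammer at (360,164). Next I triangulate.

```bash
cat > m.py <<'E'
from h import *
def blob(c,kind,near):
    hsv=cv2.cvtColor(c["image"],cv2.COLOR_RGB2HSV)
    m=cv2.inRange(hsv,(7,120,70),(20,255,255)) if kind=="wood" else cv2.inRange(hsv,(0,0,130),(179,75,255))
    if kind=="plate": 
        w=np.zeros_like(m); u,v=near; w[v-16:v+17,u-18:u+19]=255; m&=w
    n,l,st,ce=cv2.connectedComponentsWithStats(m)
    i=min((i for i in range(1,n) if st[i,4]>60),key=lambda i:np.hypot(*(ce[i]-near)))
    ct=max(cv2.findContours((l==i).astype(np.uint8),0,2)[0],key=cv2.contourArea)
    r=cv2.minAreaRect(ct); return r,st[i]
E
python3 - <<'E'
from m import *
s=cam("scene");t=cam("top")
for k,a,b in(("wood",(280,138),(250,226)),("plate",(185,282),(410,230))):
    A=blob(s,k,a);B=blob(t,k,b);print(k,A,B)
    print(tri(s,A[0][0],t,B[0][0]))
# base corners (dark grey) in top
for u,v in((237,207),(409,207),(409,263),(237,263)): print(onz(t,u,v,.018))
for n,(u,v) in dict(brush=(279,299),tin=(360,303),hammerhead=(318,166),hamend=(413,159)).items(): print(n,onz(t,u,v,.03))
print(tri(s,(234,222),t,(337,230)))
for n,c,u,v in(("p",s,185,282),("p",t,410,230),("c",s,280,138)):
    pass
im=np.hstack([cv2.resize(s["image"][235:325,140:260],None,fx=3.3,fy=3.3),cv2.resize(t["image"][185:275,310:430],None,fx=3.3,fy=3.3)])
cv2.imwrite("pics/crop.png",im[:,:,::-1]);print(im.shape)
E
```

```text
wood (((280.1788635253906, 138.61679077148438), (60.04973602294922, 13.894807815551758), 25.016895294189453), array([252, 122,  58,  35, 754], dtype=int32)) (((279.49993896484375, 197.49996948242188), (558.9998779296875, 394.99993896484375), 0.0), array([    0,     0,   560,   396, 87710], dtype=int32))
(array([0.59222504, 0.00383114, 0.31403787]), np.float64(0.004198104240058102))
plate (((188.00588989257812, 277.4235534667969), (19.740673065185547, 37.63743591308594), 49.398704528808594), array([168, 266,  36,  28, 489], dtype=int32)) (((405.5, 229.5), (19.0, 27.0), 90.0), array([392, 220,  28,  20, 429], dtype=int32))
(array([ 0.55691426, -0.22270069,  0.16317168]), np.float64(0.0024282822826766793))
[0.61467718 0.0983987  0.018     ]
[ 0.61467244 -0.27048121  0.018     ]
[ 0.49546544 -0.26678505  0.018     ]
[0.49509693 0.09706011 0.018     ]
brush [0.42098033 0.00785213 0.03      ]
tin [ 0.41310487 -0.15983567  0.03      ]
hammerhead [ 0.70171053 -0.07546696  0.03      ]
hamend [ 0.71681012 -0.27899634  0.03      ]
(array([ 0.55594768, -0.09641586,  0.17249312]), np.float64(0.004044348595034119))
(297, 792, 3)
```

View pics/crop.png

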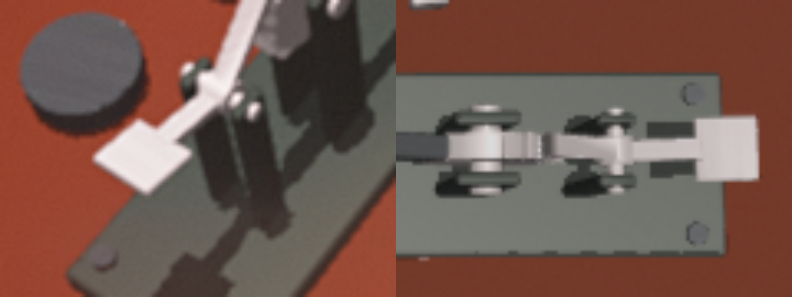

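The crop shows the plate centred at (183,282) in the scene view and (410.5,230) in the top view. I triangulate it and the crossbar and compare them with the press frame.

Run:
```python
from h import *
s=cam("scene");t=cam("top")
print("plate",tri(s,(182.9,282.3),t,(410.5,229.8)))
img=t["image"][180:270,225:275]; hsv=cv2.cvtColor(img,cv2.COLOR_RGB2HSV)
m=cv2.inRange(hsv,(8,100,60),(20,255,255)); 
n,l,st,ce=cv2.connectedComponentsWithStats(m); i=1+st[1:,4].argmax(); print(st[i],ce[i])
u,v=st[i,0]+st[i,2]/2+225, st[i,1]+st[i,3]/2+180
p,e=tri(s,(280.2,138.6),t,(249.5,226.5)); print("bar",p,e,(u,v))
H=np.array([.555,-.101,.15]); print(np.hypot(*(p-H)[1:]),np.arctan2(p[2]-.15,p[1]-H[1]))
print("tcp axes",__import__("scipy.spatial.transform",fromlist=["x"]).Rotation.from_quat(ctrl.get_state()["tcp_rot"]).as_matrix().round(3).tolist())
```

```text
plate (array([ 0.55577662, -0.23298437,  0.16137414]), np.float64(0.00040731590832414024))
[ 17  12  14  68 876] [23.75342466 45.3173516 ]
bar [0.55499489 0.05506521 0.25323175] 0.00138132485323484 (np.float64(249.0), np.float64(226.0))
0.18711799213537308 0.5843931476113414
tcp axes [[-0.97, 0.241, -0.0], [0.241, 0.97, -0.001], [0.0, -0.001, -1.0]]
```

Measurements agree with the model: hub at (0.555, -0.101), press x along world +y, arm at about 0.58 rad and plate at (0.556, -0.233, 0.161). I'll raise the tool, shut the gripper and travel.

>>> {"api": "send_rows", "payload": {"moves": "0 0 0 0 0 -0.7 -1;0 0 0 0 0 -0.7 -1;0 0 0 0 0 -0.7 -1;0 0 0 -1 -0.54 -0.7 -1;0 0 0 -1 -0.54 -0.7 -1;0 0 0 -1 -0.54 -0.7 -1;0 0 0 -1 -0.54 -0.7 -1;0 0 0 -1 -0.54 -0.7 -1", "newtons": 40}}

```text
time: 1.3
eef_pos: [0.3327, 0.5, 0.3556]
tcp_rot: [0.124, 0.992, -0.001, -0.0]
contact_force: [-0.8, -0.9, -0.7]
opening: 0.0
finger_force: 0.0
```

>>> {"api": "send_rows", "payload": {"moves": "0 0 0 -1 -0.54 0 -1;0 0 0 -1 -0.54 0 -1;0 0 0 -1 -0.54 0 -1;0 0 0 -1 -0.54 0 -1;0 0 0 -1 -0.54 0 -1;0 0 0 -1 -0.54 0 -1"}}

```text
time: 2.05
eef_pos: [0.498, 0.3499, 0.3561]
tcp_rot: [0.121, 0.993, 0.0, -0.001]
contact_force: [0.4, -0.2, 0.5]
opening: 0.002
finger_force: 0.0
```

>>> {"api": "send_rows", "payload": {"moves": "0 0 0 -0.32 -0.92 0 -1;0 0 0 -0.32 -0.92 0 -1;0 0 0 -0.32 -0.92 0 -1;0 0 0 -0.32 -0.92 0 -1;0 0 0 -0.32 -0.92 0 -1"}}

```text
time: 2.68
eef_pos: [0.5162, 0.156, 0.3569]
tcp_rot: [0.121, 0.993, 0.0, 0.0]
contact_force: [-0.3, 0.8, 0.1]
opening: 0.002
finger_force: 0.0
```

>>> {"api": "send_rows", "payload": {"moves": "0 0 0 -0.32 -0.92 0 -1;0 0 0 -0.32 -0.92 0 -1;0 0 0 -0.32 -0.92 0 -1;0 0 0 -0.32 -0.92 0 -1;0 0 0 -0.32 -0.92 0 -1"}}

```text
time: 3.3
eef_pos: [0.5346, -0.0375, 0.3565]
tcp_rot: [0.121, 0.993, 0.001, -0.0]
contact_force: [-0.5, 0.3, 0.4]
opening: 0.002
finger_force: 0.0
```

>>> {"api": "send_rows", "payload": {"moves": "0 0 0 -0.34 -0.93 0 -1;0 0 0 -0.34 -0.93 0 -1;0 0 0 -0.34 -0.93 0 -1;0 0 0 -0.34 -0.93 0 -1;0 0 0 -0.34 -0.93 0.3 -1;0 0 0 -0.34 -0.93 0.5 -1;0 0 0 -0.34 -0.93 0.74 -1;0 0 0 -0.34 -0.93 0.74 -1;0 0 0 -0.34 -0.93 0.74 -1"}}

```text
time: 4.42
eef_pos: [0.5569, -0.2349, 0.2111]
tcp_rot: [0.12, 0.993, -0.0, 0.001]
contact_force: [0.7, -0.4, 0.4]
opening: 0.001
finger_force: 0.0
```

Run:
```python
from h import *
s=cam("scene");im=cv2.resize(s["image"][100:340,100:360],None,fx=2.3,fy=2.3)
cv2.imwrite("pics/s1.png",im[:,:,::-1])
```

```text
(no output)
```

View pics/s1.png

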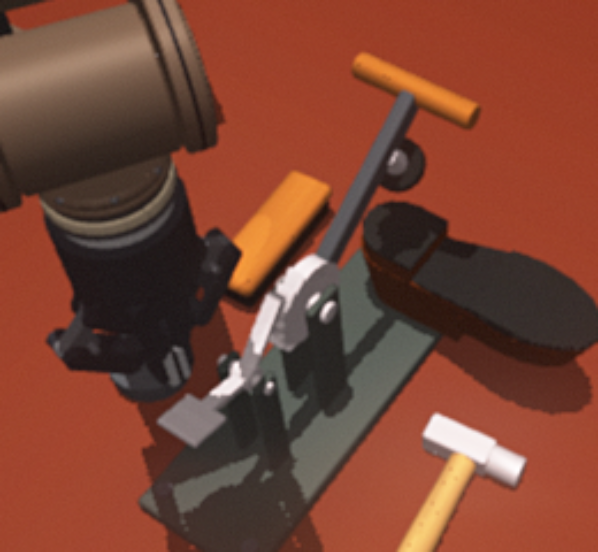

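The gripper is poised over the plate and nothing has been touched. I press down gently.

>>> {"api": "send_rows", "payload": {"moves": "0 0 0 0 0 0.1 -1;0 0 0 0 0 0.15 -1;0 0 0 0 0 0.2 -1;0 0 0 0 0 0.22 -1;0 0 0 0 0 0.24 -1;0 0 0 0 0 0.26 -1;0 0 0 0 0 0.26 -1"}}

```text
time: 5.35
eef_pos: [0.5553, -0.236, 0.1565]
tcp_rot: [0.122, 0.993, 0.0, -0.0]
contact_force: [-0.3, -0.0, -0.4]
opening: -0.001
finger_force: 0.0
```

>>> {"api": "send_rows", "payload": {"moves": "0 0 0 0 0 0.02 -1;0 0 0 0 0 0.04 -1;0 0 0 0 0 0.05 -1;0 0 0 0 0 0.05 -1;0 0 0 0 0 0.05 -1"}}

```text
time: 5.98
eef_pos: [0.5555, -0.2361, 0.1469]
tcp_rot: [0.122, 0.993, -0.0, 0.0]
contact_force: [0.2, -0.0, 2.0]
opening: 0.001
finger_force: 0.6
```

Run:
```python
from h import *
s=cam("scene");im=cv2.resize(s["image"][200:340,130:300],None,fx=3.3,fy=3.3)
cv2.imwrite("pics/s2.png",im[:,:,::-1])
```

```text
(no output)
```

View pics/s2.png

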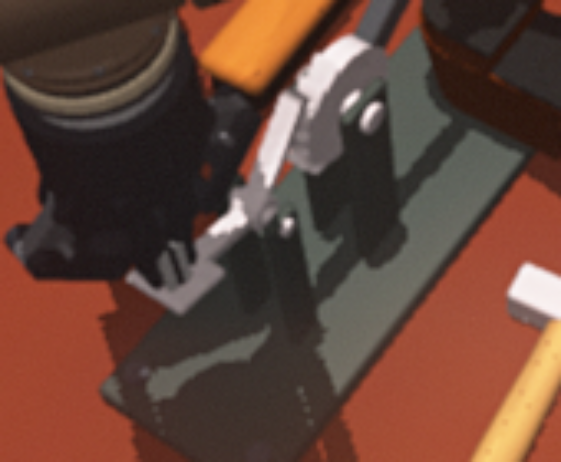

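The plate is pressed (tip z 0.133, plate now sloping outward) and the pawl stands well away from the wheel. I press 2 mm more, then lift off and go above the crossbar.

>>> {"api": "send_rows", "payload": {"moves": "0 0 0 0 0 0.01 -1;0 0 0 0 0 0.01 -1;0 0 0 0 0 0.01 -1;0 0 0 0 0 -0.1 -1;0 0 0 0 0 -0.3 -1;0 0 0 0 0 -0.6 -1;0 0 0 0 0 -0.9 -1;0 0 0 0 0 -1 -1;0 0 0 0 0 -1 -1;0 0 0 0 0 -1 -1"}}

```text
time: 7.28
eef_pos: [0.5545, -0.2354, 0.3432]
tcp_rot: [0.122, 0.993, 0.001, -0.002]
contact_force: [-0.8, -0.1, -1.4]
opening: 0.0
finger_force: 0.0
```

>>> {"api": "send_rows", "payload": {"moves": "0 0 0 0.18 0.72 -0.1 -1;0 0 0 0.18 0.72 -0.1 -1;0 0 0 0.18 0.72 -0.1 -1;0 0 0 0.18 0.72 -0.1 -1"}}

```text
time: 7.78
eef_pos: [0.5546, -0.0858, 0.3643]
tcp_rot: [0.12, 0.993, 0.0, -0.002]
contact_force: [0.5, -0.8, -0.5]
opening: -0.003
finger_force: 0.0
```

>>> {"api": "send_rows", "payload": {"moves": "0 0 0 0.18 0.72 0 -1;0 0 0 0.18 0.72 0 -1;0 0 0 0.18 0.72 0 -1;0 0 0 0.18 0.72 0 -1"}}

```text
time: 8.28
eef_pos: [0.5547, 0.0612, 0.3644]
tcp_rot: [0.121, 0.993, -0.0, -0.002]
contact_force: [0.4, 0.1, -0.2]
opening: 0.002
finger_force: 0.0
```

Run:
```python
from h import *
s=cam("scene");im=cv2.resize(s["image"][60:340,100:360],None,fx=2.1,fy=2.1)
cv2.imwrite("pics/s3.png",im[:,:,::-1])
```

```text
(no output)
```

View pics/s3.png

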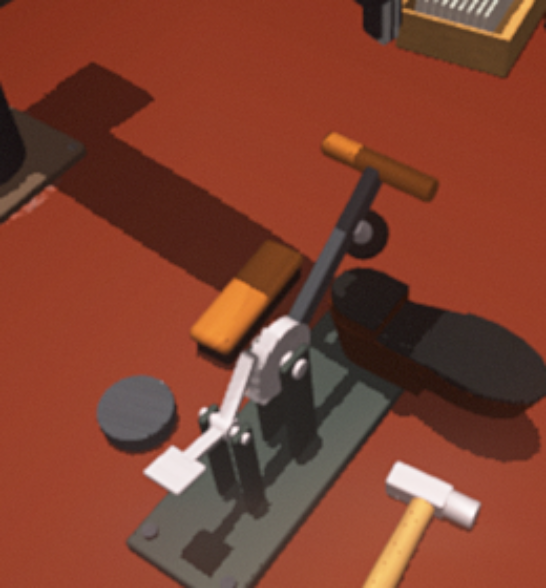

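Run:
```python
from h import *
s=cam("scene");t=cam("top")
for a in(0,.15,.3,.45,.6):
    r=np.hypot(57,21);b=np.arctan2(21,57)-a
    hy=-.176-r*np.cos(b)/1e3; z=.14+r*np.sin(b)/1e3
    print(a,hy,z,np.round([*proj(s,(.555,hy,z)),*proj(t,(.555,hy,z))],1))
im=np.hstack([cv2.resize(s["image"][235:325,140:260],None,fx=3.3,fy=3.3),cv2.resize(t["image"][185:275,310:430],None,fx=3.3,fy=3.3)])
cv2.imwrite("pics/crop2.png",im[:,:,::-1])
```

```text
0 -0.23299999999999998 0.161 [182.4 282.2 410.4 230.2]
0.15 -0.23549815222429998 0.15224621908566174 [182.3 285.9 410.5 230.5]
0.3 -0.23666010422004766 0.1432174144919414 [182.8 289.  409.8 230.8]
0.45 -0.23645976105043842 0.1341163537050661 [183.8 291.5 408.4 231.2]
0.6 -0.2349016219911474 0.12514742692958625 [185.2 293.3 406.3 231.5]
```

View pics/crop2.png

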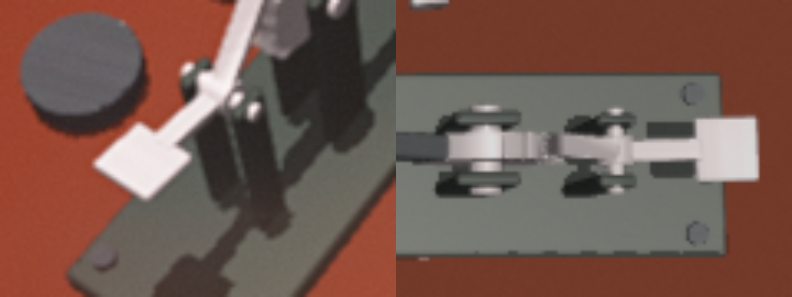

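Run:
```python
from h import *
s=cam("scene");t=cam("top")
def pc(c,p,o,f): return np.round((np.array(proj(c,p))-o)*f,0)
for z in(.197,.211,.225): print("s1",z,pc(s,(.557,-.235,z),(100,100),2.3))
for z in(.133,.147,.161): print("s2",z,pc(s,(.5555,-.236,z),(130,200),3.3))
w=cam("wrist","pics/w.png")
st=ctrl.get_state();print(st["eef_pos"],st["opening"],np.round(w["extrinsics"],3).tolist())
tip=np.array(st["eef_pos"])-[0,0,.014];print(proj(w,tip),proj(w,st["eef_pos"]))
```

```text
s1 0.197 [181. 397.]
s1 0.211 [177. 387.]
s1 0.225 [174. 376.]
s2 0.133 [179. 303.]
s2 0.147 [175. 290.]
s2 0.161 [170. 276.]
[0.55519115 0.05941437 0.36628969] -0.002107254805248371 [[0.242, -0.935, -0.257, 0.488], [0.97, 0.234, 0.064, 0.075], [0.0, -0.265, 0.964, 0.524], [0.0, 0.0, 0.0, 1.0]]
(np.float64(274.0955402826104), np.float64(249.91857494044038)) (np.float64(274.3131517451616), np.float64(261.06334069469364))
```

View pics/w.png

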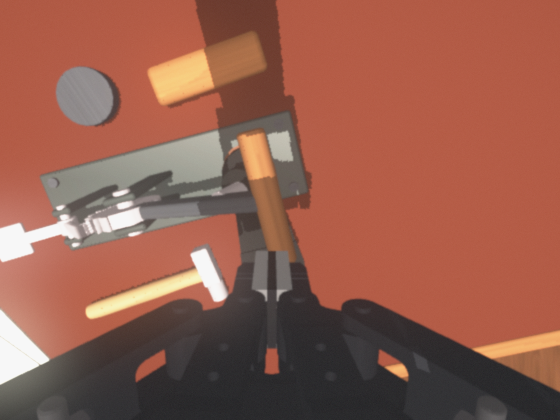

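The wrist view shows the shut tips at (272,250), where the calibration puts them. I measure the pawl angle from the plate's corners before and after.

```bash
cat > pw.py <<'E'
from h import *
def corners(img,x0,x1,y0,y1,thr=150):
    sub=cv2.resize(cv2.cvtColor(img,cv2.COLOR_RGB2GRAY)[y0:y1,x0:x1],None,fx=8,fy=8,interpolation=cv2.INTER_CUBIC)
    m=cv2.morphologyEx((sub>thr).astype(np.uint8),cv2.MORPH_OPEN,np.ones((72,72)))
    c=max(cv2.findContours(m,0,2)[0],key=cv2.contourArea); 
    q=cv2.approxPolyDP(c,25,True)[:,0]/8-.5+8/16*0+[x0,y0]; return q
def pred(c,a):
    r=np.hypot(57,21);b=np.arctan2(21,57)-a;s=np.radians(17)-a
    return np.array([proj(c,(.5555+.018*j,-.176-(r*np.cos(b)+i*17*np.cos(s))/1e3,.14+(r*np.sin(b)+i*17*np.sin(s))/1e3)) for i,j in((1,-1),(1,1),(-1,1),(-1,-1))])
E
python3 - <<'E'
from pw import *
np.set_printoptions(precision=1,suppress=True)
s=cam("scene");t=cam("top")
for lab,im in(("old",cv2.imread("pics/scene0.png")[:,:,::-1]),("new",s["image"])): print(lab,corners(im,160,206,262,312).tolist())
for a in(0,.15,.3,.45,.6): print(a,pred(s,a).tolist())
for lab,im in(("old",cv2.imread("pics/top0.png")[:,:,::-1]),("new",t["image"])): print(lab,corners(im,385,430,210,250).tolist())
for a in(0,.15,.3,.45,.6): print(a,pred(t,a).tolist())
E
```

```text
old [[173.125, 277.5], [173.125, 286.375], [178.75, 290.125], [193.0, 285.75], [193.0, 273.375]]
new [[178.25, 274.5], [172.875, 279.125], [172.875, 288.0], [187.75, 292.0], [193.0, 287.125], [193.0, 274.5]]
0 [[167.10668564248536, 282.8173266507814], [184.00534366627582, 293.92174685780236], [197.99615884403784, 281.8821736407962], [181.41020974305184, 271.32094067798306]]
0.15 [[167.16889313239295, 287.52310255636587], [183.90186457278438, 298.5957769331666], [197.77501707988233, 284.585092953679], [181.27737413637334, 274.0350931261528]]
0.3 [[167.969674086368, 291.45519101945285], [184.52720385152975, 302.467389072226], [197.94502393568888, 286.8942558329561], [181.54256243234272, 276.37051191131684]]
0.45 [[169.46404289967955, 294.5361790107106], [185.8408530933608, 305.46188025127014], [198.4950244688927, 288.7598573790317], [182.19227472045154, 278.276451259917]]
0.6 [[171.5894446349659, 296.7187185580691], [187.7845589196382, 307.53538457336344], [199.4042032648822, 290.14564458848787], [183.2033333565043, 279.71532274088605]]
old [[400.625, 220.75], [401.125, 239.125], [419.
[... 255 characters left out ...]
 239.8782288518055]]
0.15 [[420.30903957251223, 239.9244013383363], [419.64808698095453, 220.38298900049804], [400.69582702271754, 220.6204158125837], [401.2619995981638, 240.04523516185327]]
0.3 [[419.2214123434817, 240.229122460034], [418.57424911359095, 220.94172658431725], [400.35363643892475, 220.93194819448766], [400.91401378957323, 240.21525257994082]]
0.45 [[417.2232798145102, 240.5271771719407], [416.59386544512734, 221.48910568349518], [399.48481751940244, 221.24227031454768], [400.03694710141167, 240.38435051509433]]
0.6 [[414.3933178478755, 240.8123000174416], [413.78491618668636, 222.0135823262325], [398.1201587786648, 221.5445065759002], [398.6618779671266, 240.54878830470236]]
```

Run:
```python
from pw import *
np.set_printoptions(precision=1,suppress=True)
w=cam("wrist");s=cam("scene");t=cam("top")
for n,p in dict(plate=(.5555,-.233,.161),baseA=(.615,.098,.018),baseB=(.495,.098,.018),baseC=(.495,-.27,.018),hub=(.555,-.101,.15),b1=(.61,.054,.253),b2=(.5,.054,.253)).items(): print(n,proj(w,p),onz(w,*proj(w,p),p[2]))
x=ctrl.get_state();R=__import__("scipy.spatial.transform",fromlist=["x"]).Rotation
print(x["eef_pos"],x["qpos"],x["contact_force"])
# crossbar now
img=s["image"];m=cv2.absdiff(img,cv2.cvtColor(cv2.imread("pics/scene0.png"),cv2.COLOR_BGR2RGB)).max(2)
print([ (v, int((m[v]>40).sum())) for v in range(60,140,10)])
```

```text
plate (np.float64(8.792363809033532), np.float64(244.41667775636972)) [ 0.6 -0.2  0.2]
baseA (np.float64(307.79589152212344), np.float64(194.01882046485557)) [0.6 0.1 0. ]
baseB (np.float64(288.74402448328334), np.float64(110.50091382817413)) [0.5 0.1 0. ]
baseC (np.float64(37.20024631408103), np.float64(175.2742397159406)) [ 0.5 -0.3  0. ]
hub (np.float64(128.33198256885436), np.float64(212.65961730130806)) [ 0.6 -0.1  0.2]
b1 (np.float64(282.1562347471662), np.float64(266.14745077140043)) [0.6 0.1 0.3]
b2 (np.float64(247.33819090933724), np.float64(133.22088953322617)) [0.5 0.1 0.3]
[0.6 0.1 0.4] [-0.1 -0.   1.7 -0.   1.5 -1.4] [ 0.1  0.3 -1. ]
[(60, 97), (70, 82), (80, 80), (90, 115), (100, 48), (110, 14), (120, 12), (130, 51)]
```

>>> {"api": "send_rows", "payload": {"moves": "0 0 0 -0.18 -0.72 0 -1;0 0 0 -0.18 -0.72 0 -1;0 0 0 -0.18 -0.72 0 -1;0 0 0 -0.36 -1 0 -1;0 0 0 -0.36 -1 0 -1"}}

```text
time: 9.45
eef_pos: [0.5768, -0.154, 0.3657]
tcp_rot: [0.124, 0.992, -0.0, -0.001]
contact_force: [-0.2, 0.6, -1.0]
opening: -0.0
finger_force: 0.0
```

>>> {"api": "send_rows", "payload": {"moves": "0 0 0 0 -0.44 0 -1;0 0 0 0 -0.44 0 -1;0 0 0 0 -0.44 0.3 -1;0 0 0 0 -0.44 0.6 -1;0 0 0 0 -0.44 0.8 -1;0 0 0 0 -0.44 0.9 -1;0 0 0 0 -0.44 0.93 -1;0 0 0 0 -0.44 0.93 -1"}}

```text
time: 10.45
eef_pos: [0.5563, -0.2364, 0.1824]
tcp_rot: [0.121, 0.993, -0.001, 0.001]
contact_force: [-0.2, -0.8, 0.3]
opening: -0.005
finger_force: 0.0
```

Run:
```python
from pw import *
x=ctrl.get_state();print(x["eef_pos"],x["contact_force"])
s=cam("scene");w=cam("wrist")
a=cv2.resize(s["image"][240:320,150:230],(400,400),interpolation=cv2.INTER_CUBIC);b=cv2.resize(w["image"],None,fx=.7,fy=.7)
im=np.zeros((400,792,3),np.uint8);im[:,:400]=a;im[:294,400:]=b
cv2.imwrite("pics/s4.png",im[:,:,::-1])
e=x["eef_pos"]
for z in(0,.014): p=proj(s,(e[0],e[1],e[2]-z));print((p[0]-150)*5,(p[1]-240)*5)
```

```text
[ 0.55634684 -0.23636009  0.18241946] [-0.2030486  -0.77263865  0.26305401]
147.23508374164737 188.24015769273984
154.68943826309797 209.57566485364197
```

View pics/s4.png

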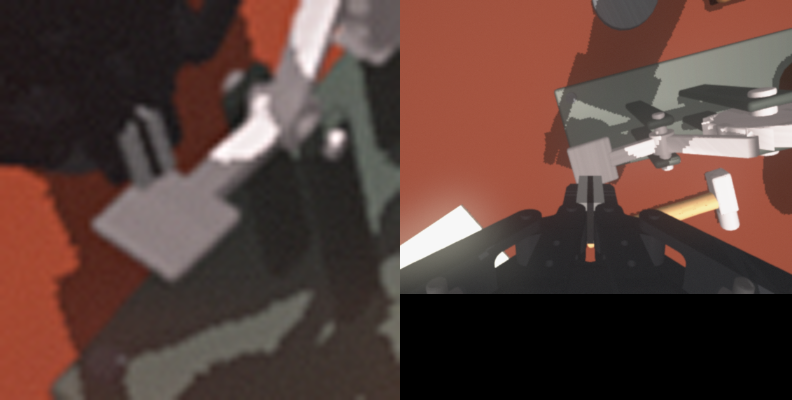

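The tips appear at about (157,183) in the crop, higher than predicted (155,210), so the effective tip is shorter than the nominal 14 mm. That fits the late contact. I'll press further by force and by image.

>>> {"api": "send_rows", "payload": {"moves": "0 0 0 0 0 0.1 -1;0 0 0 0 0 0.15 -1;0 0 0 0 0 0.19 -1;0 0 0 0 0 0.21 -1;0 0 0 0 0 0.23 -1;0 0 0 0 0 0.23 -1"}}

```text
time: 11.3
eef_pos: [0.5556, -0.2361, 0.1346]
tcp_rot: [0.122, 0.993, 0.0, 0.0]
contact_force: [-1.1, 1.0, 0.5]
opening: -0.004
finger_force: 0.1
```

```bash
cat > q.py <<'E'
from pw import *
np.set_printoptions(precision=1,suppress=True)
x=ctrl.get_state();print(x["eef_pos"].round(4) if hasattr(x["eef_pos"],"round") else x["eef_pos"],x["contact_force"],x["opening"])
s=cam("scene")
# lower (outer,+x) corner: lowest light-grey pixel, saturation-based
h=cv2.cvtColor(s["image"],cv2.COLOR_RGB2HSV)[268:316,160:206]
m=((h[...,1]<60)&(h[...,2]>85)).astype(np.uint8)
n,l,st,ce=cv2.connectedComponentsWithStats(m);i=1+st[1:,4].argmax()
v,u=np.nonzero(l==i);k=v.argmax();print("low corner",u[v==v.max()].mean()+160,v.max()+268,"area",len(u))
E
python3 q.py
```

```text
[ 0.6 -0.2  0.1] [-1.1  1.   0.5] -0.003885412665008914
low corner 184.5 299 area 364
```

The pawl is now tipping (about 0.2 rad), so I continue.

>>> {"api": "send_rows", "payload": {"moves": "0 0 0 0 0 0.02 -1;0 0 0 0 0 0.04 -1;0 0 0 0 0 0.06 -1;0 0 0 0 0 0.08 -1;0 0 0 0 0 0.09 -1;0 0 0 0 0 0.09 -1"}}

```text
time: 12.1
eef_pos: [0.5554, -0.2357, 0.1162]
tcp_rot: [0.122, 0.993, 0.0, -0.0]
contact_force: [-0.4, -0.1, 0.3]
opening: 0.002
finger_force: 0.4
```

```bash
python3 q.py
```

```text
[ 0.6 -0.2  0.1] [-0.4 -0.1  0.3] 0.0015592970240086408
low corner 187.5 305 area 369
```

>>> {"api": "send_rows", "payload": {"moves": "0 0 0 0 0 -0.1 -1;0 0 0 0 0 -0.3 -1;0 0 0 0 0 -0.6 -1;0 0 0 0 0 -0.9 -1;0 0 0 0 0 -1 -1;0 0 0 0 0 -1 -1"}}

```text
time: 12.9
eef_pos: [0.5559, -0.2363, 0.3193]
tcp_rot: [0.122, 0.993, -0.001, 0.002]
contact_force: [-0.3, 0.3, 0.3]
opening: 0.001
finger_force: 0.0
```

>>> {"api": "send_rows", "payload": {"moves": "0 0 0 0 0 -0.25 -1;0 0 0 0.18 0.72 -0.25 -1;0 0 0 0.18 0.72 -0.25 -1;0 0 0 0.18 0.72 -0.25 -1;0 0 0 0.18 0.72 -0.25 -1"}}

```text
time: 13.52
eef_pos: [0.5544, -0.0857, 0.3638]
tcp_rot: [0.12, 0.993, 0.001, -0.002]
contact_force: [0.4, -0.3, -0.3]
opening: -0.003
finger_force: 0.0
```

>>> {"api": "send_rows", "payload": {"moves": "0 0 0 0.18 0.73 0 -1;0 0 0 0.18 0.73 0 -1;0 0 0 0.18 0.73 0 -1;0 0 0 0.18 0.73 0 -1"}}

```text
time: 14.02
eef_pos: [0.5552, 0.0632, 0.3647]
tcp_rot: [0.121, 0.993, -0.0, -0.002]
contact_force: [-0.0, -0.7, 0.6]
opening: 0.001
finger_force: 0.0
```

```bash
python3 q.py
python3 - <<'E'
from pw import *
s=cam("scene");t=cam("top")
print(corners(s["image"],160,210,262,318,140).tolist(),corners(t["image"],385,430,210,250).tolist())
E
```

```text
[0.6 0.1 0.4] [-0.  -0.7  0.6] 0.0012770497921475506
low corner 176.73076923076923 315 area 1162
[[181.25, 280.375], [175.25, 297.25], [190.5, 301.375], [195.375, 294.5], [194.5, 280.375]] [[398.375, 221.75], [399.0, 239.625], [413.875, 239.625], [413.375, 222.0]]
```

The pawl measures about 0.5 rad and stays free. Now I push the crossbar down along its arc.

>>> {"api": "send_rows", "payload": {"moves": "0 0 0 0 0 0.2 -1;0 0 0 0 0 0.4 -1;0 0 0 0 0 0.5 -1;0 0 0 0 0 0.55 -1;0 0 0 0 0.01 0.6 -1;0 0 0 0 0.02 0.65 -1;0 0 0 0.01 0.03 0.7 -1;0 0 0 0.01 0.03 0.7 -1"}}

```text
time: 15.18
eef_pos: [0.5573, 0.0722, 0.2311]
tcp_rot: [0.121, 0.993, 0.003, 0.004]
contact_force: [-0.7, 4.8, 7.1]
opening: -0.001
finger_force: 3.7
```

>>> {"api": "send_rows", "payload": {"moves": "0 0 0 0 0.01 0.04 -1;0 0 0 0 0.02 0.08 -1;0 0 0 0.01 0.03 0.12 -1;0 0 0 0.01 0.04 0.16 -1;0 0 0 0.01 0.05 0.2 -1;0 0 0 0.01 0.05 0.24 -1;0 0 0 0.01 0.06 0.28 -1;0 0 0 0.01 0.06 0.28 -1"}}

```text
time: 16.18
eef_pos: [0.558, 0.0825, 0.1732]
tcp_rot: [0.121, 0.993, 0.001, 0.003]
contact_force: [1.3, 3.5, 3.9]
opening: 0.001
finger_force: 2.3
```

The side force suggests contact on the bar's outer flank, so I check where the bar is.

Run:
```python
from pw import *
s=cam("scene")
a=cv2.resize(s["image"][80:240,190:360],(640,602)[:2],interpolation=cv2.INTER_CUBIC)[:600]
cv2.imwrite("pics/s5.png",a[:,:,::-1])
for al in(0,.05,.1,.15,.2,.3,.4):
    y=-.101+.185*np.cos(al);z=.15+.185*np.sin(al)
    f=lambda p:np.round((np.array(proj(s,p))-[190,80])*3.765,0).tolist()
    print(al,round(y,3),round(z,3),f((.5,y,z)),f((.61,y,z)))
e=ctrl.get_state()["eef_pos"];print(e,f(e),f(e-np.array([0,0,.014])))
```

```text
0 0.084 0.15 [283.0, 290.0] [457.0, 374.0]
0.05 0.084 0.159 [283.0, 278.0] [457.0, 362.0]
0.1 0.083 0.168 [282.0, 267.0] [458.0, 351.0]
0.15 0.082 0.178 [280.0, 256.0] [457.0, 341.0]
0.2 0.08 0.187 [278.0, 245.0] [457.0, 330.0]
0.3 0.076 0.205 [272.0, 225.0] [454.0, 311.0]
0.4 0.069 0.222 [263.0, 208.0] [449.0, 294.0]
[0.55791069 0.08227741 0.17318289] [372.0, 305.0] [371.0, 323.0]
```

View pics/s5.png

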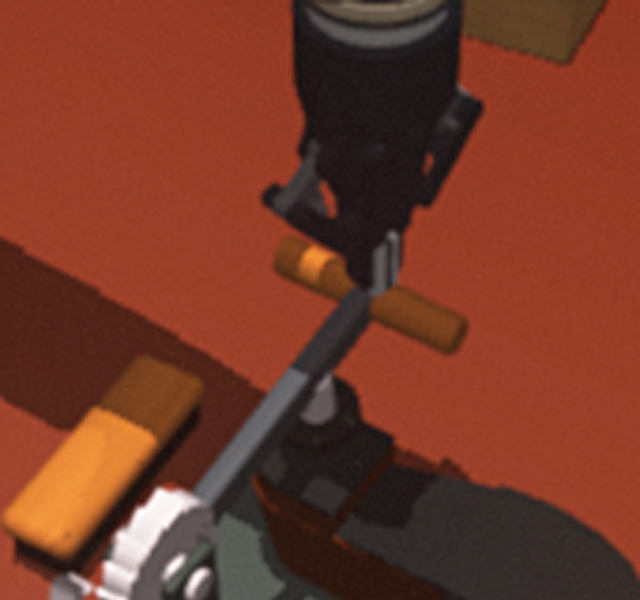

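The bar ends at (277,255) and (460,335) put the arm at about 0.17 rad, with the fingertips centred on top of the bar. I push the rest of the way.

>>> {"api": "send_rows", "payload": {"moves": "0 0 0 0 0 0.04 -1;0 0 0 0 0 0.08 -1;0 0 0 0 0 0.11 -1;0 0 0 0 0 0.13 -1;0 0 0 0 0 0.14 -1;0 0 0 0 0 0.15 -1;0 0 0 0 0 0.15 -1"}}

```text
time: 17.1
eef_pos: [0.5579, 0.082, 0.1463]
tcp_rot: [0.122, 0.993, 0.001, 0.002]
contact_force: [-6.9, 3.5, 17.8]
opening: 0.005
finger_force: 8.9
```

>>> {"api": "send_rows", "payload": {"moves": "0 0 0 0 0 0.01 -1;0 0 0 0 0 0.015 -1;0 0 0 0 0 0.02 -1;0 0 0 0 0 0.02 -1"}}

```text
time: 17.6
eef_pos: [0.558, 0.082, 0.1461]
tcp_rot: [0.121, 0.993, 0.001, 0.002]
contact_force: [-13.2, 3.4, 32.0]
opening: 0.001
finger_force: 16.1
```

The arm is hard on its stop: the height no longer changes and the force has risen to 32 N. I lift off straight up and verify.

>>> {"api": "send_rows", "payload": {"moves": "0 0 0 0 0 0 -1;0 0 0 0 0 -0.1 -1;0 0 0 0 0 -0.3 -1;0 0 0 0 0 -0.6 -1;0 0 0 0 0 -0.9 -1;0 0 0 0 0.5 -1 -1;0 0 0 0 0.8 -1 -1;0 0 0 0 0.8 -1 -1;0 0 0 0 0.8 -1 -1"}}

```text
time: 18.73
eef_pos: [0.5946, 0.2382, 0.3359]
tcp_rot: [0.12, 0.993, -0.001, -0.0]
contact_force: [-1.4, -1.1, -0.8]
opening: -0.002
finger_force: 0.0
```

Run:
```python
from pw import *
s=cam("scene");t=cam("top")
print("plate",corners(t["image"],385,430,210,250).tolist())
h=cv2.cvtColor(s["image"],cv2.COLOR_RGB2HSV)[125:205,250:325]
m=cv2.inRange(h,(9,150,60),(20,255,255))
n,l,st,ce=cv2.connectedComponentsWithStats(m);i=1+st[1:,4].argmax();print("bar",st[i],ce[i]+[250,125])
for al in(0,.04,.1): print(al,proj(s,(.555,-.101+.185*np.cos(al),.15+.185*np.sin(al))))
```

```text
plate [[398.375, 221.75], [399.0, 239.625], [413.875, 239.625], [413.375, 222.0]]
bar [ 13  26  51  32 547] [288.62340037 166.36014625]
0 (np.float64(287.8055581386602), np.float64(167.94065596365564))
0.04 (np.float64(287.8155992126296), np.float64(165.4562308094899))
0.1 (np.float64(287.67786014747605), np.float64(161.8483042218304))
```

Run:
```python
from pw import *
def bar(img,x0,x1,y0,y1):
    h=cv2.cvtColor(img,cv2.COLOR_RGB2HSV)[y0:y1,x0:x1]; m=cv2.inRange(h,(9,140,50),(20,255,255))
    c=max(cv2.findContours(m,0,2)[0],key=cv2.contourArea); r=cv2.minAreaRect(c); return np.array(r[0])+[x0,y0],r[1]
old=cv2.imread("pics/scene0.png")[:,:,::-1];ot=cv2.imread("pics/top0.png")[:,:,::-1]
s=cam("scene");t=cam("top")
for S,T,w,wt in((np.ascontiguousarray(old),np.ascontiguousarray(ot),(240,325,110,165),(228,272,180,270)),(s["image"],t["image"],(250,325,135,205),(215,275,180,270))):
    a=bar(S,*w);b=bar(T,*wt);p,e=tri(s,a[0],t,b[0]);print(a,b,p,e,np.arctan2(p[2]-.15,p[1]+.101))
```

```text
(array([280.16423798, 138.57664108]), (59.022727966308594, 12.384501457214355)) (array([248.5, 225. ]), (66.0, 13.0)) [0.55625284 0.05573223 0.25372412] 0.0016135875383123976 0.5846201795359399
(array([287.90000153, 166.20000267]), (53.66563034057617, 11.180339813232422)) (array([236.64974022, 230.01299286]), (11.737651824951172, 60.107975006103516)) [0.55518083 0.08491869 0.15450428] 0.0010601941342817307 0.02422241736278038
```

The bar measures about 0.02 rad with bias from the shaded underside. With the hard stop felt, the arm is fully down, and the pawl is unchanged at about 0.5. I hand in.

```bash
python3 -c "
from plant import ctrl
print(ctrl.sign_off())"
```

```text
the job is handed in; nothing more can be done
None
```

I handed the job in at about 19 s: the pawl is tipped free at about 0.5 rad, the arm is down on its end stop (measured about 0.02 rad), and the robot is clear of everything; the verdict was not returned.

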